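Drive the seized hinge pin out of a tilt-over mast foot

ROBOT

A 6-joint arm with a two-finger parallel gripper is mounted at the origin on the work surface. World frame = base frame: x ahead of the robot, y to its left, z up, the work surface at z = 0. Lengths are in mm, angles in rad, forces in N, time in s.
With the tool pointing down it reaches from about 350 to 975 mm from the base axis. Payload 7.1 kg.
Tool frame: the origin (TCP) lies at the centre of the arm's flange, where the gripper is bolted on; the fingertips stand 182 mm ahead of it and the grasp point (between the pads) lies 163 mm ahead of it; z points along the fingers, y is the line along which they close (so a half turn about z gives the same grasp; the last joint's range is limited). The gripper opens to 88 mm and grips with 3 to 60 N. Pads are 20 mm wide; open, the fingers measure 115 mm over their backs; the gripper's body (75 mm by 178 mm) begins 61 mm behind the grasp point.
Start: joints at [-1.178, 0.423, 1.63, -0, 1.089, -0.019], TCP at [250.178, -572.728, 404.675] pointing down, gripper open.
Joint ranges: [-3, 3], [-0.9, 2.11], [0.09, 2.58], [-1.31, 4.45], [0.11, 2.69], [-2.54, 2.54]. Speed limits (rad/s): [2.39, 2.39, 3.01, 3.14, 3.14, 3.14].

INTERFACE

Orientations are given as a rotation vector (axis times angle).
In Python, from workcell import readout, get_image, ctrl gives the robot as it stands.
- The arm moves only by the tool step_arm, never from a script. Its argument "targets" is a list that holds one entry, the list of rows, each a list of 7 numbers: the shift along the world's x, y, z as a fraction of full scale, then the turn, a rotation vector about the world's x, y, z as a fraction of full scale, then the opening, from 0 (shut) to 1 (fully open). In form: [[[dx, dy, dz, wx, wy, wz, claw], ...]]. A call has exactly 5 rows; each row shifts and turns the commanded pose from where the row before left it; what a row does not reach is not made up. Full scale, the value 1, is 0.05 m for a shift and 4 degrees for a turn. A row lasts 1/8 s, in which the tool goes at most 62.5 mm and 10.7 degrees, less where a joint would pass 70% of its speed; a pose out of reach is approached as far as the arm can. A call with a number of a shift or a turn outside -1 to 1 is refused whole. A call with a gripper value outside its range is refused whole. The fingers move at their own pace and stop on an object; the grip force is fixed at half the most. Time passes only in rows, so rows that do not move let the fingers close, or fill a call up. It gives the time, the measured TCP pose, the force, the opening and the grip force at its end, in the units of the state.
- readout.get_obs(): the state, without advancing time (a new reading comes with each control period).
- get_image(name): name is "side" or "top" or "wrist"; returns a dict with "pixels" (480x640x3 uint8, red, green, blue), "intrinsics" (3x3 intrinsics, pixels), "extrinsics" (4x4, takes a point from world to camera coordinates). Camera axes: x right, y down, z forward; pixel columns grow to the right and rows downward; lengths in mm; the calibration is good to about 2 mm. A picture is of the moment at which its call begins. There is no depth.
- ctrl.close_job(): hands the job in; it is judged then, once.
The state is a dict: "t": time; "qpos": joint angles; "qvel": joint speeds; "joint_torque": joint torques, N m; "ee_pos": TCP position; "orientation": TCP orientation; "ft_force": force on the tool from outside, world axes, zero at the start; "moment": the same for the moment, N m; "width": finger opening in mm; "grasp_force": force on a finger pad.
Only numpy, scipy, OpenCV 4.12 (cv2) and the standard library are available. Lean on these libraries where they do the work, as an engineer would, in place of code of your own. Each camera call takes 0.05 s, during which the arm holds its last target. There are 200 camera calls.

TASK

The hinge pin of the folded antenna mast foot has seized and its head is sunk flush, so it cannot be gripped. Press it with the drift punch from its recessed tail end, letting the loose foot slide up against the wooden stop strip, until the pin comes loose and its head stands well out on the other side but its tail is still held well inside the bore; do not ram the foot with the punch. Lay the punch back down flat on the desk, draw the pin out from the head side and lay it gently in the steel parts tray without dropping it, leaving the foot standing and the chisel, the meter and the Morse key where they are.

Things in the scene. Friction and masses are not known exactly. Their poses are not given: they have to be found in the camera images.
- mast_foot: Tilt-over antenna mast foot, loose on the desk, 2.4 to 3.2 kg: dark steel plate (x -70 to 100, y -55 to 75, 10 mm thick), two upright ears, between them the eye of a folded-down aluminium tube (40 mm thick, along +x to 168 mm). Origin: on the desk below the middle of the hinge bore; +y from the pin's tail side to its head side (the robot's left, turned at most 0.42 rad), z up.
- far_mouth (a point): Tail side: centre of the bore's mouth, 15.2 mm in diameter, in the outer face of the -y ear, 56 mm above the desk; axes as the foot's: +y points straight into the bore. The pin's tail lies 8 mm inside. Press it here with the punch, towards +y. Ears and eye are together 76 mm across (y), 44 mm wide (x), their round tops 78 mm above the desk.
- head_mouth (a point): Head side: centre of the bore in the +y ear's outer face, 56 mm above the desk; axes as the foot's. The pin's head sits flush in a counterbore (26.4 mm wide, 6 mm deep); it comes out here, towards +y. Beyond the plate's +y edge a wooden stop strip, 160 x 26 x 20 mm high, is screwed to the desk, 4 to 44 mm off (not measured): pressed with 4 to 9 N towards +y, the foot slides until it bears on it.
- pin_mid (a point): Steel hinge pin, 68 mm long, 95 g: shank 14 mm in diameter and 62 mm long, round head 24 mm in diameter and 6 mm thick. Point on its axis, 34 mm from either end; y axis towards the head. At first it lies 4 mm to the +y side of the foot's middle, 0.6 mm below the bore's axis.
- pin_head (a point): Centre of the outer face of the pin's head; axes as the pin's. Seized: about 10 to 20 N move the pin, for its first 24 mm or so of travel; then it slides freely. Driven 28 to 42 mm it stays well in the bore with its head standing out that far; after about 62 mm it drops out.
- punch_grip (a point): Drift punch, plain steel, 170 mm long, about 270 g, flat on the desk: octagonal body 18 mm over the flats, 100 mm long, then a short cone and a straight round nose 11 mm in diameter, 58 mm long, with a flat end. Point on its axis, in the body near the centre of mass, 60 mm from the butt and 110 mm from the nose's end, 9 mm above the desk; x axis along the punch to the nose.
- punch_tip (a point): Centre of the flat end face of the drift punch's nose; axes as the punch's.
- tray_in (a point): Open steel parts tray, 180 x 140 mm outside, walls 4 mm thick, rim 26 mm above the desk; it does not move. This point is the centre of its inner floor, 4 mm above the desk; x along the 180 mm sides, z up.
- chisel_mid (a point): Bystander: a cold chisel of the same octagonal 18 mm bar, 160 mm long, that ends in a flat flared blade instead of a round nose; lies flat on the desk. Point in its middle, x towards the blade. The chisel and the punch may lie in either of two places.
- meter: Bystander: black handheld multimeter, 124 x 64 x 44 mm, lying on its back; origin at the centre of its underside, x along its length.
- morse_key: Bystander: brass Morse key on a wooden base 130 x 70 mm, 74 mm high; origin at the centre of its underside, x along its length.
Not all that is in view belongs to the job. There is more than one size of the part that bears tray_in; the job needs the middle-sized.

How it is judged:
By the outcome, as a careful person would: the job done as asked, in the order asked, and still so for the second after the job is handed in, with the robot touching nothing.
It also fails if it takes over 72 s, if anything falls off the work surface, if the arm or the gripper's body presses on something with over 40 N, if the wrist force passes 120 N, or if a joint passes its speed limit or range.

## Working session

There is one attempt and no reset: what is moved stays moved. The work goes in short steps, Python scripts to look and compute and a tool call to move; the robot and the scene stay as the last step left them, time stands still between calls to the robot, and variables do not carry over. Pictures are saved under pics/ and viewed, at most 10 in all, crops included, and the job is handed in when it is done.

Besides the shell and the picture viewer there is one more tool, called after "Emit:" by a JSON object that holds its "name" and its "arguments". step_arm: Moves the arm, as the interface text tells. Shift numbers are shares of 0.05 m and turn numbers shares of 4 degrees, none past 1 either way. Its arguments: {"type":"object","properties":{"targets":{"type":"array"}},"required":["targets"]}

```bash
ls; mkdir -p pics; python3 - <<'E'
from workcell import readout,get_image
import cv2,json
print(readout.get_obs())
for n in("top","side"):
    d=get_image(n); cv2.imwrite(f"pics/{n}0.png",d["pixels"][:,:,::-1]); print(n,d["intrinsics"],d["extrinsics"])
E
```

```text
pics
{'t': 0.0, 'qpos': array([-1.17798862e+00,  4.23838537e-01,  1.63070514e+00, -3.37085342e-05,
        1.08858886e+00, -1.90108598e-02]), 'qvel': array([-0.00054479,  0.0007265 ,  0.00079515, -0.00013202,  0.0005905 ,
        0.00070345]), 'joint_torque': array([ 2.75845247e-03, -5.44625545e+01, -2.73665214e+01,  6.45677629e-02,
        2.28633697e-02, -1.18062217e-04]), 'ee_pos': array([ 250.07757875, -572.47715924,  403.8969717 ]), 'orientation': array([-3.07374728e+00, -6.42037433e-01,  4.95289437e-04]), 'ft_force': array([-0.09920647,  0.45023018,  0.33580684]), 'moment': array([-0.01056971, -0.04213022,  0.02060803]), 'grasp_force': 0.0, 'width': 87.49682162545996}
top [[586.57391645   0.         315.7028346 ]
 [  0.         586.57391645 236.93286326]
 [  0.           0.           1.        ]] [[ 2.67652973e-02 -9.99606003e-01 -8.45326928e-03  1.33086317e+02]
 [-9.92325272e-01 -2.55472094e-02 -1.20987165e-01  4.46565216e+02]
 [ 1.20723539e-01  1.16266502e-02 -9.92618078e-01  1.66024044e+03]
 [ 0.00000000e+00  0.00000000e+00  0.00000000e+00  1.00000000e+00]]
side [[607.79081292   0.         322.55051643]
 [  0.         607.79081292 235.70099348]
 [  0.           0.           1.        ]] [[ 9.79878040e-01 -1.97954357e-01 -2.55558242e-02 -4.01458063e+02]
 [-1.24953667e-01 -5.08540212e-01 -8.51923373e-01  1.83571477e+02]
 [ 1.55645779e-01  8.37974298e-01 -5.23042509e-01  1.52125379e+03]
 [ 0.00000000e+00  0.00000000e+00  0.00000000e+00  1.00000000e+00]]
```

View pics/top0.png

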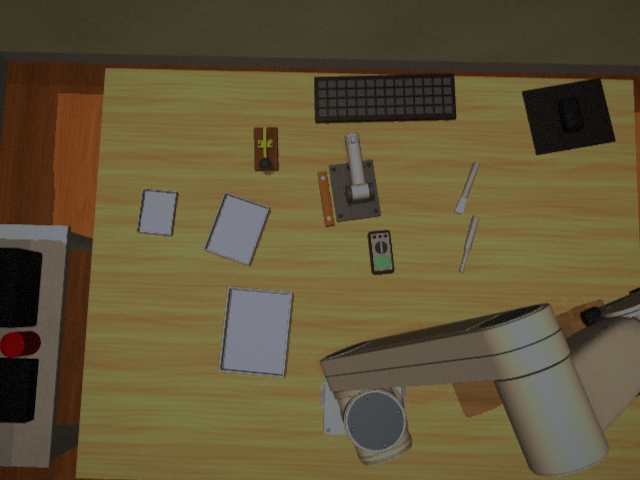

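View pics/side0.png

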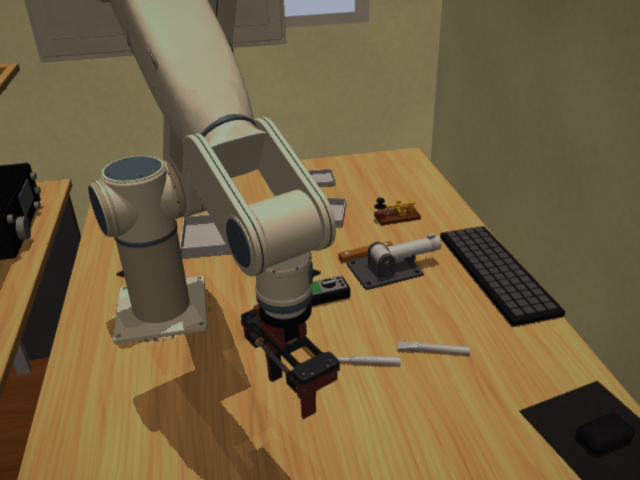

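The top view shows the middle tray at (238,229), the foot near (358,190), with the strip left of it at (326,198). The flared chisel is at (468,188), and the punch is at (469,243) with its thin nose towards (462,270). I'll enlarge the area to measure.

```bash
cat > h.py <<'E'
import numpy as np,cv2
from workcell import readout,get_image
def snap(n,f):
    d=get_image(n); cv2.imwrite(f"pics/{f}.png",d["pixels"][:,:,::-1]); np.savez(f"pics/{f}.npz",K=d["intrinsics"],E=d["extrinsics"]); return d
def crop(f,x0,y0,x1,y1,s,out):
    im=cv2.imread(f"pics/{f}.png")[y0:y1,x0:x1]; cv2.imwrite(f"pics/{out}.png",cv2.resize(im,None,fx=s,fy=s,interpolation=cv2.INTER_CUBIC))
def w(f,u,v,z):
    c=np.load(f"pics/{f}.npz"); E=c["E"];R=E[:3,:3];C=-R.T@E[:3,3]
    r=R.T@np.linalg.inv(c["K"])@[u,v,1.]; return (C+r*(z-C[2])/r[2]).round(1)
def p(f,X):
    c=np.load(f"pics/{f}.npz"); q=c["K"]@(c["E"]@np.r_[X,1])[:3]; return (q[:2]/q[2]).round(1)
E
python3 - <<'E'
from h import *
snap("top","top1"); crop("top1",310,120,490,280,4.4,"c1")
for n,u,v,z in[("foot",358,192,70),("punch",469,243,9),("tip",462,270,9),("butt",475,217,9),("chisel",468,188,9),("tray",238,229,4),("meter",381,252,40),("key",266,150,10)]: print(n,w("top1",u,v,z))
E
```

```text
foot [568.9  28.   70. ]
punch [ 438.9 -299.9    9. ]
tip [ 360.  -279.3    9. ]
butt [ 515.7 -317.7    9. ]
chisel [ 601.2 -297.7    9. ]
tray [463.3 373.    4. ]
meter [403.  -42.2  40. ]
key [700.7 299.2  10. ]
```

View pics/c1.png

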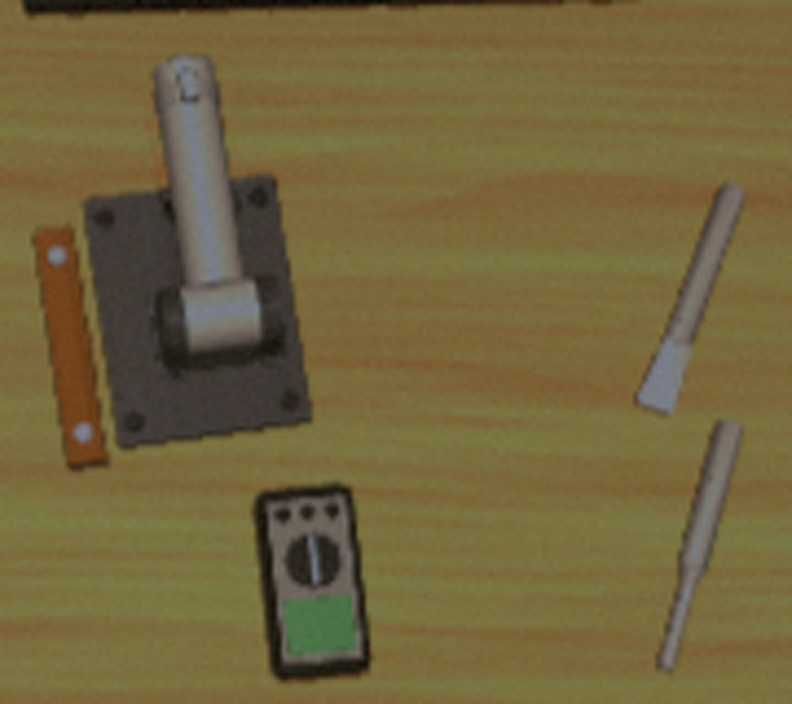

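Enlarged crop: the punch runs from its butt at (728,428) to its tip at (666,665). The plate corners are (84,200), (274,177), (311,420) and (119,446), and there is a narrow gap to the wooden strip. The flared chisel lies above the punch.

```bash
python3 - <<'E'
from h import *
def c(u,v,z): return w("top1",310+u/4.4,120+v/4.4,z)
b,t=c(728,428,9),c(666,665,9); d=(t-b)/np.linalg.norm(t-b); print("punch",b,t,np.linalg.norm(t-b),"dir",np.degrees(np.arctan2(d[1],d[0])),"grip",t-110*d,b+60*d)
W=np.array([c(*q,10) for q in[(84,200),(274,177),(311,420),(119,446)]])[:,:2]
F=np.array([(100,75),(100,-55),(-70,-55),(-70,75)],float)
Wc=W-W.mean(0);Fc=F-F.mean(0);H=Fc.T@Wc; a=np.arctan2(H[0,1]-H[1,0],H[0,0]+H[1,1])
R=np.array([[np.cos(a),-np.sin(a)],[np.sin(a),np.cos(a)]]);o=W.mean(0)-R@F.mean(0)
print("foot",o,np.degrees(a),W-(F@R.T+o)); print("mouth",o+R@[0,-38],"head",o+R@[0,38])
for q in[(35,232),(72,228),(104,462),(70,466)]: print("strip",R.T@(c(*q,20)[:2]-o))
d=readout.get_obs(); from scipy.spatial.transform import Rotation as Q; print(Q.from_rotvec(d["orientation"]).as_matrix().round(3))
E
```

```text
punch [ 514.9 -319.     9. ] [ 356.7 -277.5    9. ] 163.55271321503656 dir 165.30101420889736 grip [ 463.09994689 -305.41149049    9.        ] [ 456.86366533 -303.77555064    9.        ]
foot [572.13060456  21.84244787] 9.14784453647949 [[-0.43505291 -0.58680704]
 [-2.20278398  0.65977411]
 [ 1.33505291  0.68680704]
 [ 1.30278398 -0.75977411]]
mouth [578.17194134 -15.67424509] head [566.08926779  59.35914082]
strip [ 79.89849319 110.15611854]
strip [79.2614494 85.443082 ]
strip [-79.51883676  85.68951048]
strip [-79.11692818 108.31335784]
[[ 0.916  0.4   -0.   ]
 [ 0.4   -0.916  0.001]
 [ 0.    -0.001 -1.   ]]
```

Emit:
{"name": "step_arm", "arguments": {"targets": [[[0.12,0.153,-0.06,0,0,1,0.6],[0.12,0.153,-0.06,0,0,1,0.6],[0.12,0.153,-0.06,0,0,1,0.6],[0.12,0.153,-0.06,0,0,1,0.6],[0.12,0.153,-0.06,0,0,1,0.6]]]}}

```text
t: 0.78
ee_pos: [280.3, -534.1, 389.3]
orientation: [-2.915, -1.17, 0.0]
ft_force: [0.1, 0.3, -0.5]
width: 52.4
grasp_force: 0.0
```

Emit:
{"name": "step_arm", "arguments": {"targets": [[[0.12,0.153,-0.06,0,0,1,0.6],[0.12,0.153,-0.06,0,0,1,0.6],[0.12,0.153,-0.06,0,0,1,0.6],[0.12,0.153,-0.06,0,0,1,0.6],[0.12,0.153,-0.06,0,0,1,0.6]]]}}

```text
t: 1.4
ee_pos: [310.3, -495.9, 374.3]
orientation: [-2.668, -1.658, -0.0]
ft_force: [-0.7, -0.3, 0.7]
width: 52.7
grasp_force: 0.0
```

Emit:
{"name": "step_arm", "arguments": {"targets": [[[0.12,0.153,-0.06,0,0,1,0.6],[0.12,0.153,-0.06,0,0,1,0.6],[0.12,0.153,-0.06,0,0,1,0.6],[0.12,0.153,-0.06,0,0,1,0.6],[0.12,0.153,-0.06,0,0,1,0.6]]]}}

```text
t: 2.02
ee_pos: [340.3, -457.6, 359.3]
orientation: [-2.339, -2.096, -0.0]
ft_force: [0.2, -0.4, 0.4]
width: 52.5
grasp_force: 0.0
```

Emit:
{"name": "step_arm", "arguments": {"targets": [[[0.12,0.153,-0.06,0,0,1,0.6],[0.12,0.153,-0.06,0,0,1,0.6],[0.12,0.153,-0.06,0,0,1,0.6],[0.12,0.153,-0.06,0,0,1,0.6],[0.12,0.153,-0.06,0,0,1,0.6]]]}}

```text
t: 2.65
ee_pos: [370.3, -419.4, 344.4]
orientation: [-1.94, -2.471, -0.0]
ft_force: [0.1, -0.1, -0.0]
width: 52.8
grasp_force: 0.0
```

Emit:
{"name": "step_arm", "arguments": {"targets": [[[0.12,0.153,-0.06,0,0,1,0.6],[0.12,0.153,-0.06,0,0,1,0.6],[0.12,0.153,-0.06,0,0,1,0.6],[0.12,0.153,-0.06,0,0,1,0.6],[0.12,0.153,-0.06,0,0,1,0.6]]]}}

```text
t: 3.28
ee_pos: [400.3, -381.2, 329.4]
orientation: [-1.481, -2.77, -0.0]
ft_force: [-0.6, 1.0, 0.7]
width: 53.0
grasp_force: 0.0
```

Emit:
{"name": "step_arm", "arguments": {"targets": [[[0.12,0.153,-0.06,0,0,1,0.6],[0.12,0.153,-0.06,0,0,1,0.6],[0.12,0.153,-0.06,0,0,1,0.6],[0.12,0.153,-0.06,0,0,1,0.6],[0.12,0.153,-0.06,0,0,1,0.6]]]}}

```text
t: 3.9
ee_pos: [430.3, -342.9, 314.4]
orientation: [-0.978, -2.985, -0.0]
ft_force: [0.5, 0.1, 0.2]
width: 52.7
grasp_force: 0.0
```

Emit:
{"name": "step_arm", "arguments": {"targets": [[[0.12,0.153,-0.06,0,0,1,0.6],[0.12,0.153,-0.06,0,0,1,0.6],[0.12,0.153,-0.06,0,0,1,0.6],[0.12,0.153,-0.06,0,0,1,0.6],[0.12,0.153,-0.06,0,0,1,0.6]]]}}

```text
t: 4.53
ee_pos: [460.3, -304.7, 299.4]
orientation: [-0.445, -3.11, -0.0]
ft_force: [0.1, 0.0, -0.0]
width: 52.5
grasp_force: 0.0
```

```bash
cat >> h.py <<'E'
from scipy.spatial.transform import Rotation as Q
def st():
    d=readout.get_obs(); M=Q.from_rotvec(d["orientation"]).as_matrix()
    print("t",round(d["t"],2),"tcp",d["ee_pos"].round(1),"az_y",np.degrees(np.arctan2(M[1,1],M[0,1])).round(2),"z",M[:,2].round(4),"F",d["ft_force"].round(1),"M",d["moment"].round(2),"w",round(d["width"],1),"gf",round(d["grasp_force"],1),"q",d["qpos"].round(2)); return d
E
python3 - <<'E'
from h import *
st(); snap("wrist","w1")
E
```

```text
t 4.53 tcp [ 460.3 -304.7  299.4] az_y 73.72 z [-3.e-04  3.e-04 -1.e+00] F [ 0.1  0.  -0. ] M [ 0.05 -0.17 -0.04] w 52.5 gf 0.0 q [-0.61  0.46  1.86  0.    0.82 -1.89]
```

View pics/w1.png

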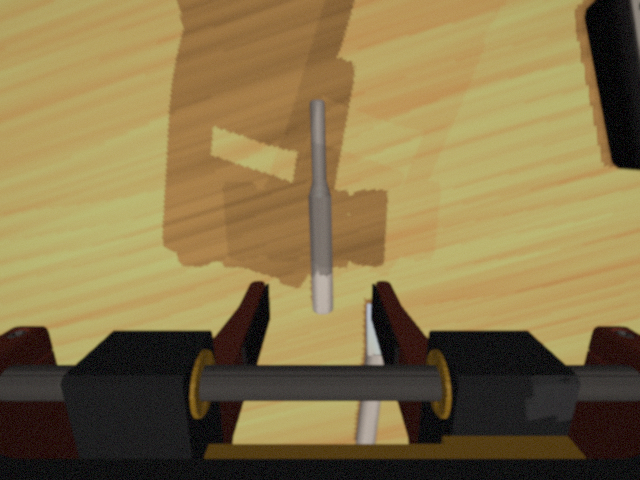

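The wrist view shows the punch centred, with its butt at (322,310) and its tip at (317,102). The chisel blade lies beyond the butt.

```bash
python3 - <<'E'
from h import *
for z in(9,14):
  b,t=w("w1",322,310,z),w("w1",317.5,101,z); d=(t-b)/np.linalg.norm(t-b); print("punch",b,t,np.linalg.norm(t-b),"dir",np.degrees(np.arctan2(d[1],d[0])),"grip",t-110*d)
m=w("w1",319.5,188,9);print("shoulder",m)
E
```

```text
punch [ 520.9 -320.6    9. ] [ 356.1 -276.1    9. ] 170.70234327624206 dir 164.88912870302497 grip [ 462.29655039 -304.77564619    9.        ]
punch [ 518.4 -319.9   14. ] [ 356.6 -276.2   14. ] 167.59752384805685 dir 164.8858042236728 grip [ 462.79488636 -304.881808     14.        ]
shoulder [ 417.8 -292.6    9. ]
```

Emit:
{"name": "step_arm", "arguments": {"targets": [[[0.04,0,-0.7,0,0,0.3,0.6],[0,0,-0.7,0,0,0,0.6],[0,0,-0.7,0,0,0,0.6],[0,0,-0.2,0,0,0,0.6],[0,0,0,0,0,0,0]]]}}

```text
t: 5.2
ee_pos: [462.2, -305.1, 184.6]
orientation: [-0.416, -3.113, -0.0]
ft_force: [1.0, -0.1, 0.2]
width: 46.0
grasp_force: 0.0
```

Emit:
{"name": "step_arm", "arguments": {"targets": [[[0,0,0,0,0,0,0],[0,0,0,0,0,0,0],[0,0,0.1,0,0,0,0],[0,0,0.1,0,0,0,0],[0,0,0.1,0,0,0,0]]]}}

```text
t: 5.82
ee_pos: [462.1, -304.9, 200.1]
orientation: [-0.416, -3.114, -0.0]
ft_force: [-1.1, 0.2, -2.6]
width: 17.5
grasp_force: 30.0
```

```bash
python3 - <<'E'
from h import *
st()
E
```

```text
t 5.83 tcp [ 462.1 -304.9  200.1] az_y 74.8 z [-0.  0. -1.] F [-1.1  0.2 -2.6] M [ 0.05 -0.19 -0.05] w 17.5 gf 30.0 q [-0.6   0.63  1.88 -0.    0.62 -1.91]
```

Emit:
{"name": "step_arm", "arguments": {"targets": [[[0.1,0.1,0.5,0,0,-1,0],[0.1,0.1,0.5,0,0,-1,0],[0.14,0.16,0.4,0,0,-1,0],[0.14,0.16,0,0,0,-1,0],[0.14,0.16,0,0,0,-1,0]]]}}

```text
t: 6.45
ee_pos: [493.3, -270.7, 270.3]
orientation: [0.953, 2.993, -0.0]
ft_force: [0.4, -0.6, -3.1]
width: 17.3
grasp_force: 30.0
```

Emit:
{"name": "step_arm", "arguments": {"targets": [[[0.14,0.16,0,0,0,-1,0],[0.14,0.16,0,0,0,-1,0],[0.14,0.16,0,0,0,-1,0],[0.14,0.16,0,0,0,-1,0],[0.14,0.16,0,0,0,-1,0]]]}}

```text
t: 7.08
ee_pos: [528.2, -230.6, 269.8]
orientation: [-1.459, -2.782, 0.0]
ft_force: [-0.0, 0.9, -2.8]
width: 17.4
grasp_force: 30.0
```

Emit:
{"name": "step_arm", "arguments": {"targets": [[[0.14,0.16,0,0,0,-1,0],[0.14,0.16,0,0,0,-1,0],[0.14,0.16,0,0,0,-1,0],[0.14,0.16,0,0,0,-1,0],[0.14,0.16,0,0,0,-1,0]]]}}

```text
t: 7.7
ee_pos: [563.2, -190.6, 269.7]
orientation: [-1.92, -2.486, 0.0]
ft_force: [-0.2, 0.9, -2.9]
width: 17.7
grasp_force: 30.0
```

Emit:
{"name": "step_arm", "arguments": {"targets": [[[0.14,0.16,-0.1,0,0,-1,0],[0.14,0.16,-0.2,0,0,-0.4,0],[0.16,0.1,-0.2,0,0,0,0],[0,0,-0.2,0,0,0,0],[0,0,-0.07,0,0,0,0]]]}}

```text
t: 8.32
ee_pos: [584.7, -170.0, 230.2]
orientation: [-2.035, -2.392, 0.001]
ft_force: [0.3, -0.3, -2.7]
width: 17.4
grasp_force: 30.0
```

```bash
python3 - <<'E'
from h import *
st(); snap("side","s2"); snap("top","t2"); snap("wrist","w2")
im=np.hstack([cv2.resize(cv2.imread("pics/t2.png")[150:250,310:430],None,fx=3.3,fy=3.3),cv2.resize(cv2.imread("pics/s2.png")[200:300,330:450],None,fx=3.3,fy=3.3)])
im2=cv2.resize(cv2.imread("pics/w2.png")[0:330],(400,206)); cv2.imwrite("pics/c2.png",im); print(im.shape)
E
```

```text
t 8.32 tcp [ 584.7 -170.   230.2] az_y 9.22 z [-1.6e-03  4.0e-04 -1.0e+00] F [ 0.3 -0.3 -2.7] M [-0.06 -0.11 -0.  ] w 17.4 gf 30.0 q [-0.3   0.64  1.75 -0.    0.75 -0.46]
(330, 792, 3)
```

View pics/c2.png

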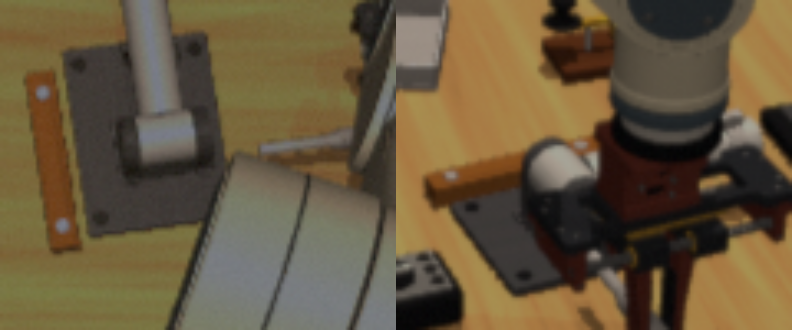

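View pics/w2.png

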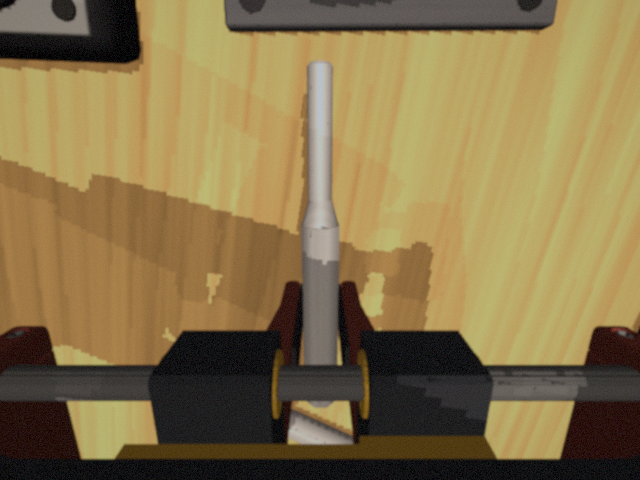

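Top crop: the nose tip is at (262,150) in front of the ear. Wrist view: the tip is at (319,64), with the plate's near edge from (226,25) to (554,23). The side view is blocked by the gripper.

```bash
python3 - <<'E'
from h import *
import math
t=w("w2",319,66,54); print("tip wrist",t, "tip shoulder",w("w2",320,203,56))
a,b=w("w2",226,25,10),w("w2",554,23,10); print(a,b,np.linalg.norm(b-a),np.degrees(np.arctan2(b[1]-a[1],b[0]-a[0])))
print("tip top",w("t2",310+263/3.3,150+150/3.3,56), "from tcp", np.array([584.7,-170])+110*np.array([-math.sin(.1597),math.cos(.1597)]))
# mouth predicted from wrist-seen edge
an=np.arctan2(b[1]-a[1],b[0]-a[0]);u=np.array([np.cos(an),np.sin(an)]);v=np.array([-u[1],u[0]])
m=(a+b)[:2]/2; o=m-15*u+55*v; print("foot via wrist",o,"mouth",o-38*v)
for an in(9.15,):
  R=np.array([[np.cos(np.radians(an)),-np.sin(np.radians(an))],[np.sin(np.radians(an)),np.cos(np.radians(an))]])
  for P in[(-22,-38,56),(0,-38,78),(22,-38,56),(0,38,78)]:
    q=p("t2",np.r_[R@P[:2]+[572.1,21.8],P[2]]); print(P,((q-[310,150])*3.3).round())
E
```

```text
tip wrist [566.9 -62.2  54. ] tip shoulder [ 576.4 -118.8   56. ]
[514.8 -42.4  10. ] [682.3 -14.7  10. ] 169.774968708582 9.3901962527408
tip top [564.  -63.2  56. ] from tcp [567.20757656 -61.39974621]
foot via wrist [574.77735536  23.2656479 ] mouth [580.97732705 -14.22515566]
(-22, -38, 56) [212. 157.]
(0, -38, 78) [211. 127.]
(22, -38, 56) [205. 108.]
(0, 38, 78) [122. 139.]
```

Emit:
{"name": "step_arm", "arguments": {"targets": [[[0.212,0.035,0.012,0,0,0,0],[0.212,0.035,0.012,0,0,0,0],[-0.032,0.197,0,0,0,0,0],[-0.032,0.197,0,0,0,0,0],[-0.032,0.197,0,0,0,0,0]]]}}

```text
t: 9.1
ee_pos: [601.1, -135.9, 232.2]
orientation: [-2.035, -2.392, 0.001]
ft_force: [-0.3, 0.3, -2.8]
width: 17.5
grasp_force: 30.0
```

```bash
python3 - <<'E'
from h import *
st(); snap("side","s3"); snap("top","t3"); snap("wrist","w3")
a=cv2.resize(cv2.imread("pics/t3.png")[165:235,335:405],None,fx=5.6,fy=5.6);b=cv2.resize(cv2.imread("pics/w3.png")[0:310,125:515],None,fx=1,fy=1)
b=cv2.copyMakeBorder(b,0,a.shape[0]-b.shape[0],0,0,cv2.BORDER_CONSTANT); im=np.hstack([a,b]); cv2.imwrite("pics/c3.png",im); print(im.shape)
E
```

```text
t 9.1 tcp [ 601.1 -135.9  232.2] az_y 9.22 z [-7.e-04  2.e-04 -1.e+00] F [-0.3  0.3 -2.8] M [-0.03 -0.1   0.02] w 17.5 gf 30.0 q [-0.24  0.64  1.74 -0.    0.76 -0.4 ]
(392, 782, 3)
```

View pics/c3.png

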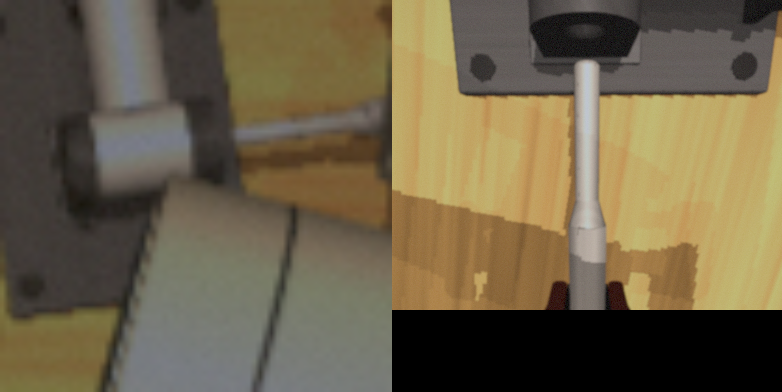

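The wrist view shows the bore at crop (586,30), directly in line with the punch tip at (586,66). The ear's base is symmetric about the same column. I'll enter the bore slowly.

Emit:
{"name": "step_arm", "arguments": {"targets": [[[-0.011,0.067,0,0,0,0,0],[-0.011,0.067,0,0,0,0,0],[-0.011,0.067,0,0,0,0,0],[-0.011,0.067,0,0,0,0,0],[-0.011,0.067,0,0,0,0,0]]]}}

```text
t: 9.88
ee_pos: [599.4, -121.3, 232.9]
orientation: [2.033, 2.391, -0.001]
ft_force: [0.7, -9.4, -2.2]
width: 17.9
grasp_force: 30.0
```

```bash
python3 - <<'E'
from h import *
st(); snap("wrist","w4")
E
```

```text
t 9.88 tcp [ 599.4 -121.3  232.9] az_y 9.25 z [ 0.0022 -0.0027 -1.    ] F [ 0.7 -9.4 -2.2] M [-1.65 -0.23  0.08] w 17.9 gf 30.0 q [-0.22  0.63  1.75 -0.    0.76 -0.38]
```

```bash
python3 - <<'E'
from h import *
b=cv2.resize(cv2.imread("pics/w4.png")[0:130,240:400],None,fx=5,fy=4.5,interpolation=cv2.INTER_CUBIC);cv2.imwrite("pics/c4.png",b);st()
E
```

```text
t 9.93 tcp [ 599.2 -120.9  232.8] az_y 9.24 z [ 0.0018 -0.0022 -1.    ] F [ 1.5 -7.1 -2.9] M [-1.48 -0.17  0.15] w 17.4 gf 30.0 q [-0.22  0.63  1.75 -0.    0.76 -0.38]
```

View pics/c4.png

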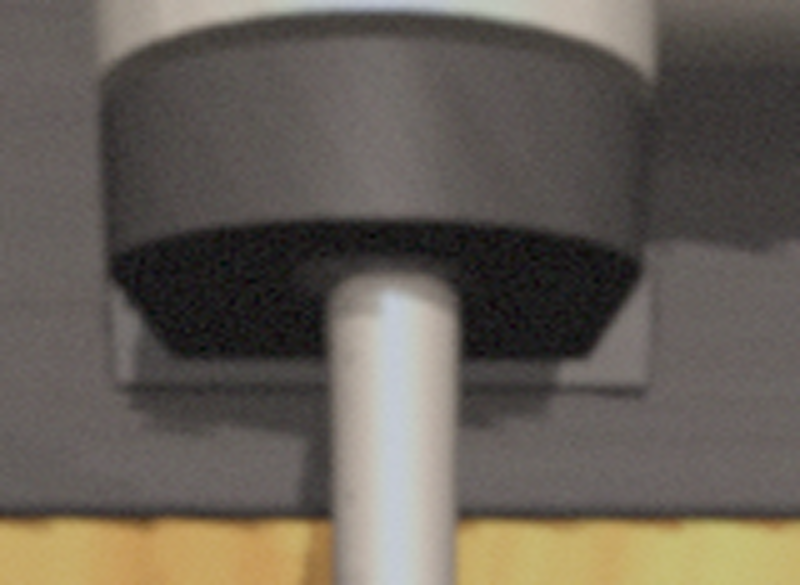

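Close-up: the ear spans x 110–640 and the nose is centred at x≈395, about 1.6 mm right of the ear's middle. Its end is visible at row 270, so it may be touching the rim rather than the pin. I'll compute where it sits.

```bash
python3 - <<'E'
from h import *
f="w4"
def c(u,v,z): return w(f,240+u/5,v/4.5,z)
l,r,m=c(110,270,56),c(642,270,56),c(376,220,78); print("ear l/r at z56",l,r,np.linalg.norm(r-l),"top",m)
# ear side edges at upper edge of cylinder part: face top point m defines the face plane
u=np.array([.987,.1607]);v=np.array([-.1607,.987])
print("face y", v@m[:2], "mouthx via top",u@m[:2])
for z in(50.5,56,61.5,63.6):
    q=p(f,np.r_[m[:2],z]); print(z,((q-[240,0])*[5,4.5]).round())
tcp=np.array([599.2,-120.9]); tip=tcp+110*v; print("tip",tip,"u,v",u@tip,v@tip)
for z in(56,61.5,57.5,63): print("tip top proj",z,(p(f,np.r_[tip,z])-[240,0])*[5,4.5])
a,b=c(-900,0,10),0
E
```

```text
ear l/r at z56 [558.3 -15.5  56. ] [602.   -8.4  56. ] 44.273016612830936 top [580.5 -12.8  78. ]
face y -105.91995 mouthx via top 570.89654
50.5 [379. 294.]
56 [379. 281.]
61.5 [378. 268.]
63.6 [378. 262.]
tip [581.523 -12.33 ] u,v 571.98177 -105.62045610000001
tip top proj 56 [392.   277.65]
tip top proj 61.5 [392.  263.7]
tip top proj 57.5 [392.   274.05]
tip top proj 63 [391.5 260.1]
```

```bash
python3 - <<'E'
from h import *
b=np.hstack([cv2.resize(cv2.imread(f"pics/{n}.png")[0:110,255:385],None,fx=3,fy=5,interpolation=cv2.INTER_CUBIC) for n in("w3","w4")])
b=cv2.convertScaleAbs(b,alpha=2.2,beta=0);cv2.imwrite("pics/c5.png",b);print(b.shape)
st()
E
```

```text
(550, 780, 3)
t 9.93 tcp [ 599.2 -120.9  232.8] az_y 9.24 z [ 0.0018 -0.0022 -1.    ] F [ 1.5 -7.1 -2.9] M [-1.48 -0.17  0.15] w 17.4 gf 30.0 q [-0.22  0.63  1.75 -0.    0.76 -0.38]
```

View pics/c5.png

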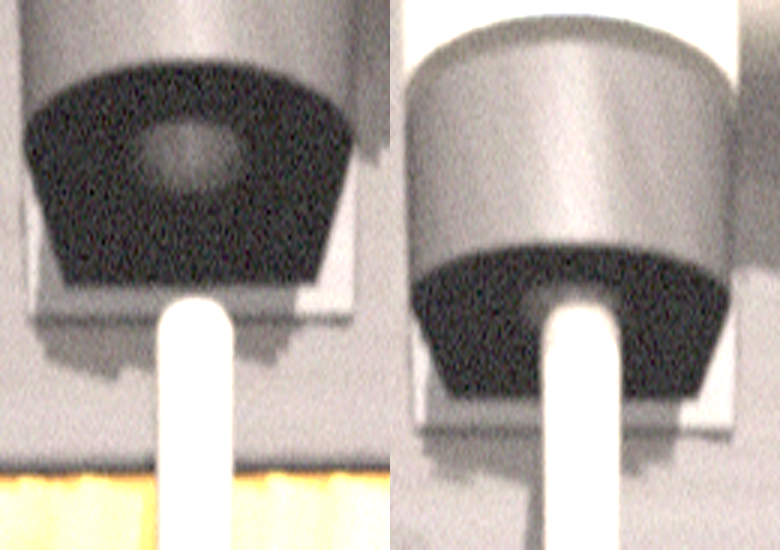

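The brightened pair shows the bore clearly. On the left it is at (190,157). On the right the nose (540–620) lies partly over the bore (522–628), and its end at row 302 leaves bore visible above. So the nose is on the face, low or slightly right. I'll fit the punch's pitch from its outline in the wrist frame.

```bash
python3 - <<'E'
from h import *
for f in("w2","w3","w4"):
    im=cv2.imread(f"pics/{f}.png"); hsv=cv2.cvtColor(cv2.GaussianBlur(im,(3,3),0),cv2.COLOR_BGR2HSV)
    out=[]
    for r in list(range(56,74,2))+list(range(90,240,10)):
        s=hsv[r,:,1].astype(int); g=hsv[r,:,2].astype(int)
        ok=(s<60)&(g>110); x=np.where(ok[285:355])[0]+285
        out.append((r,x.min(),x.max()) if len(x) else (r,))
    print(f,[tuple(map(int,o)) for o in out])
# predicted pixels in w2 for pitch/offset hypotheses
import math
d=np.load("pics/w2.npz"); tcp=np.array([584.7,-170,230.2]); v=np.array([-math.sin(.1609),math.cos(.1609)]);u=np.array([v[1],-v[0]])
for pitch in(-3,0,3):
  for s in(-2,0,2):
    o=[]
    for L in(52,110):
      for du in(-5.5,5.5):
        c_=math.cos(math.radians(pitch));n=math.sin(math.radians(pitch))
        X=np.r_[tcp[:2]+v*(L+s)*c_+u*du,tcp[2]-175.5+(L+s)*n]; o.append(p("w2",X).tolist())
      X=np.r_[tcp[:2]+v*(L+s)*c_,tcp[2]-175.5+(L+s)*n+5.5];o.append(p("w2",X).tolist())
    print(pitch,s,o)
E
```

```text
w2 [(56,), (58,), (60,), (62, 311, 327), (64, 310, 329), (66, 308, 331), (68, 308, 331), (70, 308, 331), (72, 308, 331), (90, 308, 331), (100, 308, 331), (110, 308, 331), (120, 308, 330), (130, 308, 330), (140, 309, 330), (150, 309, 330), (160, 309, 330), (170, 309, 330), (180, 309, 330), (190, 309, 330), (200, 309, 330), (210, 307, 332), (220, 304, 335), (230, 302, 337)]
w3 [(56,), (58,), (60, 314, 326), (62, 310, 329), (64, 309, 331), (66, 308, 331), (68, 308, 332), (70, 308, 332), (72, 308, 332), (90, 308, 332), (100, 308, 331), (110, 308, 330), (120, 308, 330), (130, 308, 330), (140, 309, 330), (150, 309, 330), (160, 309, 330), (170, 309, 330), (180, 309, 330), (190, 309, 330), (200, 309, 330), (210, 307, 332), (220, 304, 335), (230, 302, 337)]
w4 [(56,), (58,), (60,), (62, 311, 325), (64, 309, 327), (66, 308, 328), (68, 308, 329), (70, 307, 330), (72, 307, 330), (90, 307, 330), (100, 307, 331), (110, 307, 331), (120, 307, 329), (130, 308, 329), (140, 308, 329), (150, 308, 329), (160, 308, 329), (170, 308, 329), (180, 308, 329), (190, 309, 329), (200, 308, 329), (210, 306, 332), 
[... 221 characters left out ...]
9.7, 64.2]]
-3 2 [[308.2, 197.3], [331.6, 197.3], [319.9, 199.1], [306.9, 61.9], [332.5, 61.9], [319.7, 58.9]]
0 -2 [[308.1, 206.6], [331.8, 206.6], [319.9, 208.8], [306.5, 69.0], [332.9, 68.9], [319.7, 66.1]]
0 0 [[308.1, 202.4], [331.8, 202.3], [319.9, 204.4], [306.5, 63.7], [332.9, 63.6], [319.7, 60.6]]
0 2 [[308.0, 198.1], [331.8, 198.0], [319.9, 199.9], [306.4, 58.3], [333.0, 58.2], [319.7, 55.0]]
3 -2 [[307.9, 207.8], [331.9, 207.8], [319.9, 210.0], [306.0, 66.5], [333.4, 66.4], [319.7, 63.4]]
3 0 [[307.9, 203.5], [332.0, 203.5], [319.9, 205.6], [305.9, 60.9], [333.4, 60.8], [319.6, 57.5]]
3 2 [[307.8, 199.2], [332.0, 199.1], [319.9, 201.1], [305.8, 55.2], [333.5, 55.2], [319.6, 51.6]]
```

```bash
python3 - <<'E'
from h import *
u=np.array([.987,.1607]);v=np.array([-.1607,.987])
for f,q,e in(("w3",(318.3,12.4),(319,94.5)),("w4",(315.3,48.6),(319,115))):
    a=w(f,*q,78)[:2]; b=w(f,*e,10)[:2]; print(f,"face u,v",u@a,v@a,"plate edge v",v@b)
    t=w(f,319.5,60 if f=="w3" else 61.5,61.5)[:2]; print("tip u,v",u@t,v@t)
E
```

```text
w3 face u,v 570.95615 -108.66520000000001 plate edge v -126.19026
tip u,v 571.34378 -119.97444000000002
w4 face u,v 570.91261 -105.82124999999999 plate edge v -123.14435
tip u,v 572.39539 -106.67057000000001
```

```bash
cat >> h.py <<'E'
def ft(n=12):
    a=[]
    for i in range(n):
        get_image("wrist"); d=readout.get_obs(); a.append(np.r_[d["ft_force"],d["moment"],d["ee_pos"]])
    a=np.array(a); return a.mean(0).round(3)
E
python3 - <<'E'
from h import *
print(ft()); print(readout.get_obs()["t"])
E
```

```text
[ 6.14000e-01 -6.48500e+00 -2.44400e+00 -1.18000e+00 -1.64000e-01
  5.30000e-02  5.99185e+02 -1.21068e+02  2.32726e+02]
10.525
```

Emit:
{"name": "step_arm", "arguments": {"targets": [[[0.013,-0.08,0,0,0,0,0],[0.013,-0.08,0,0,0,0,0],[0,0,0,0,0,0,0],[0,0,0,0,0,0,0],[0,0,0,0,0,0,0]]]}}

```text
t: 11.15
ee_pos: [600.1, -128.1, 232.4]
orientation: [-2.036, -2.392, 0.0]
ft_force: [-1.0, -0.7, -2.2]
width: 17.6
grasp_force: 30.0
```

```bash
python3 - <<'E'
from h import *
print(ft(10)); st(); snap("wrist","w5")
im=cv2.imread("pics/w5.png");b=cv2.resize(im[0:110,255:385],None,fx=6,fy=5,interpolation=cv2.INTER_CUBIC);cv2.imwrite("pics/c6.png",cv2.convertScaleAbs(b,alpha=2.2,beta=0))
E
```

```text
[ 5.20000e-02  2.12000e-01 -2.86000e+00 -3.70000e-02 -9.00000e-02
  1.40000e-02  6.00130e+02 -1.28105e+02  2.32375e+02]
t 11.65 tcp [ 600.1 -128.1  232.4] az_y 9.2 z [ 0.  0. -1.] F [ 0.1  0.6 -3. ] M [-0.05 -0.07 -0.  ] w 17.6 gf 30.0 q [-0.23  0.64  1.74  0.    0.76 -0.39]
```

View pics/c6.png

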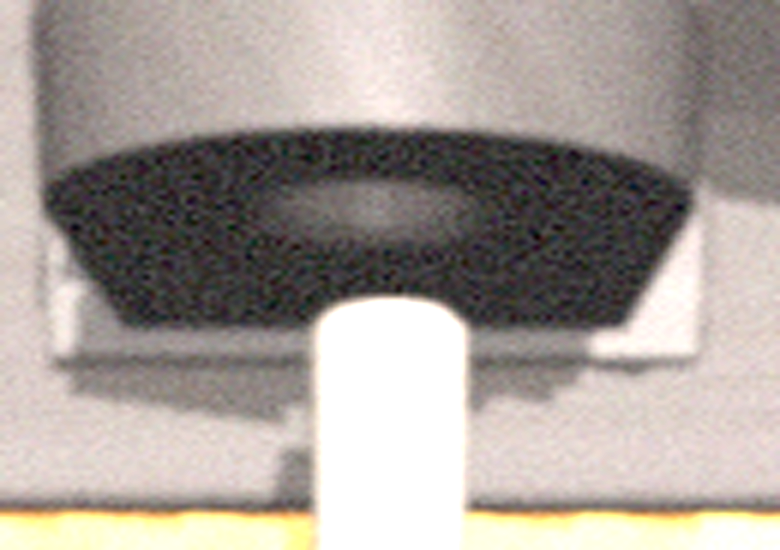

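Brightened view after backing off: the bore is centred at (372,208) and the nose at x=391, so the nose is about 1.4 mm too far right. Contact force on the nose pointed slightly up and left.

```bash
python3 - <<'E'
from h import *
u=np.array([.987,.1607]);v=np.array([-.1607,.987])
f="w5";a=w(f,317,25.6,78)[:2];fv=v@a;print("face",u@a,fv)
for z in np.arange(48,66,2.): 
    print(z,[round(float(v@w(f,317,r/5,z)[:2]-fv),2) for r in(178,208,242)])
print("edge v",v@w(f,317,505/5,10)[:2]+17, "tip v", -(0)+v@np.array([600.1,-128.1])+110, [ (z,round(float(v@w(f,320,297/5,z)[:2]),2)) for z in(57,59,61.5,63)])
g=[w(f,255+x/6,y/5,z)[:2] for x,y,z in((45,185,56),(693,185,56),(60,360,10),(698,360,10))]; print([ (round(float(u@q),1),round(float(v@q),1)) for q in g])
E
```

```text
face 571.10773 -105.24512000000001
48.0 [4.91, 2.68, 0.05]
50.0 [4.4, 2.17, -0.46]
52.0 [3.9, 1.66, -0.97]
54.0 [3.29, 1.15, -1.38]
56.0 [2.78, 0.64, -1.89]
58.0 [2.27, 0.13, -2.3]
60.0 [1.76, -0.38, -2.8]
62.0 [1.15, -0.89, -3.31]
64.0 [0.64, -1.4, -3.72]
edge v -105.16419 tip v -112.87077000000002 [(57, -111.39), (59, -111.78), (61.5, -112.29), (63, -112.71)]
[(548.6, -102.9), (592.8, -103.0), (542.4, -107.6), (599.9, -107.7)]
```

Emit:
{"name": "step_arm", "arguments": {"targets": [[[-0.024,-0.004,0,0,0,0,0],[-0.009,0.055,0,0,0,0,0],[-0.009,0.055,0,0,0,0,0],[-0.009,0.055,0,0,0,0,0],[-0.009,0.055,0,0,0,0,0]]]}}

```text
t: 12.32
ee_pos: [597.7, -118.4, 232.9]
orientation: [2.033, 2.391, -0.001]
ft_force: [0.1, -8.2, -2.2]
width: 17.4
grasp_force: 30.0
```

```bash
python3 - <<'E'
from h import *
a=ft(6);print(a); print("tip v",np.array([-.1607,.987])@a[6:8]+110); st()
E
```

```text
[ 3.32000e-01 -6.82600e+00 -3.01900e+00 -1.29000e+00 -1.64000e-01
  8.30000e-02  5.97521e+02 -1.18150e+02  2.32789e+02]
tip v -102.63567470000001
t 12.62 tcp [ 597.5 -118.2  232.8] az_y 9.24 z [ 0.0015 -0.0019 -1.    ] F [ 0.2 -6.5 -3.2] M [-1.31 -0.17  0.08] w 17.6 gf 30.0 q [-0.21  0.63  1.75 -0.    0.75 -0.37]
```

```bash
python3 - <<'E'
from h import *
snap("wrist","w6")
for f in("w5","w6"):
    g=cv2.GaussianBlur(cv2.imread(f"pics/{f}.png"),(5,3),0)[:,:,1].astype(int)
    print(f)
    for r in range(20,72,2): print(r,g[r,290:350:4].tolist())
E
```

```text
w5
20 [80, 84, 85, 90, 96, 100, 103, 108, 104, 98, 91, 86, 82, 79, 78]
22 [80, 85, 87, 90, 95, 100, 102, 107, 105, 97, 92, 87, 82, 78, 77]
24 [79, 79, 80, 82, 80, 82, 84, 87, 90, 84, 86, 81, 80, 79, 77]
26 [62, 52, 48, 46, 40, 39, 39, 43, 46, 43, 47, 50, 60, 66, 71]
28 [27, 24, 23, 26, 19, 23, 22, 26, 24, 23, 24, 22, 29, 34, 43]
30 [22, 21, 21, 25, 19, 23, 24, 24, 25, 23, 25, 21, 27, 25, 22]
32 [26, 22, 23, 24, 21, 24, 24, 23, 23, 23, 26, 23, 23, 23, 18]
34 [22, 24, 23, 25, 25, 22, 26, 24, 25, 26, 21, 22, 25, 23, 21]
36 [21, 24, 23, 26, 31, 38, 43, 43, 38, 32, 24, 21, 22, 23, 21]
38 [21, 23, 27, 35, 43, 49, 54, 59, 51, 45, 38, 27, 23, 23, 25]
40 [22, 20, 28, 39, 48, 50, 56, 59, 53, 49, 42, 31, 25, 21, 20]
42 [24, 23, 28, 38, 45, 51, 57, 61, 52, 49, 41, 33, 26, 22, 23]
44 [23, 23, 30, 34, 43, 45, 53, 58, 50, 44, 40, 32, 25, 26, 24]
46 [22, 23, 28, 32, 37, 40, 44, 46, 45, 40, 37, 28, 23, 24, 26]
48 [20, 24, 23, 25, 28, 33, 34, 37, 34, 33, 28, 24, 22, 22, 23]
50 [22, 24, 25, 25, 26, 26, 28, 25, 26, 23, 25, 22, 26, 21, 27]
52 [25, 21, 22, 24, 27, 26, 23, 25, 23, 23, 24, 22, 25, 25, 23]
5
[... 1667 characters left out ...]
32, 30, 35, 34, 34, 41, 40, 50, 57]
52 [27, 22, 26, 26, 23, 23, 25, 26, 25, 25, 25, 26, 23, 24, 27]
54 [25, 25, 25, 26, 25, 25, 28, 24, 24, 23, 25, 27, 25, 24, 26]
56 [24, 25, 26, 27, 29, 31, 34, 37, 34, 32, 25, 28, 24, 26, 25]
58 [25, 24, 24, 30, 39, 49, 52, 58, 54, 48, 41, 32, 26, 22, 21]
60 [23, 24, 25, 34, 46, 63, 80, 95, 86, 66, 47, 37, 24, 25, 25]
62 [25, 24, 28, 32, 49, 97, 118, 131, 123, 99, 53, 35, 24, 24, 26]
64 [24, 28, 25, 32, 62, 117, 134, 151, 141, 122, 74, 32, 28, 25, 26]
66 [25, 24, 27, 26, 76, 121, 141, 157, 145, 138, 96, 26, 24, 25, 22]
68 [23, 27, 24, 24, 80, 139, 167, 169, 152, 158, 115, 27, 24, 27, 22]
70 [25, 26, 27, 26, 90, 157, 188, 195, 180, 171, 127, 26, 25, 23, 25]
```

Emit:
{"name": "step_arm", "arguments": {"targets": [[[0.013,-0.08,0,0,0,0,0],[0.003,-0.02,0.05,0,0,0,0],[-0.009,0.055,0,0,0,0,0],[-0.009,0.055,0,0,0,0,0],[-0.005,0.03,0,0,0,0,0]]]}}

```text
t: 13.3
ee_pos: [596.7, -115.0, 234.8]
orientation: [-2.036, -2.392, 0.0]
ft_force: [0.3, 0.6, -2.7]
width: 17.3
grasp_force: 30.0
```

```bash
python3 - <<'E'
from h import *
a=ft(5);print(a); print("tip v",np.array([-.1607,.987])@a[6:8]+110); snap("wrist","w7")
for f in("w7",):
    g=cv2.GaussianBlur(cv2.imread(f"pics/{f}.png"),(5,3),0)[:,:,1].astype(int)
    for r in range(40,72,2): print(r,g[r,294:346:4].tolist())
E
```

```text
[-1.62000e-01 -2.20000e-01 -2.79200e+00 -3.60000e-02 -8.80000e-02
  7.00000e-03  5.96747e+02 -1.15124e+02  2.34847e+02]
tip v -99.52463089999998
40 [86, 89, 93, 94, 102, 108, 111, 113, 108, 102, 91, 85, 86]
42 [87, 88, 94, 95, 102, 110, 111, 113, 109, 102, 92, 83, 84]
44 [87, 89, 92, 97, 99, 109, 112, 112, 109, 101, 93, 85, 85]
46 [88, 87, 92, 97, 100, 108, 114, 112, 109, 101, 93, 87, 84]
48 [88, 89, 91, 97, 101, 108, 113, 113, 110, 101, 94, 88, 83]
50 [86, 88, 91, 97, 101, 107, 114, 114, 110, 103, 94, 88, 84]
52 [85, 89, 91, 95, 102, 107, 113, 114, 111, 104, 95, 90, 84]
54 [86, 88, 89, 96, 102, 108, 112, 115, 109, 103, 95, 90, 86]
56 [85, 88, 91, 97, 102, 109, 112, 115, 110, 104, 95, 89, 85]
58 [85, 85, 90, 95, 98, 104, 108, 112, 110, 103, 95, 90, 86]
60 [73, 68, 69, 70, 67, 72, 73, 78, 83, 77, 75, 77, 81]
62 [40, 36, 32, 31, 29, 32, 29, 31, 35, 34, 35, 41, 46]
64 [26, 27, 25, 25, 24, 28, 28, 25, 27, 25, 25, 22, 26]
66 [24, 22, 26, 24, 38, 47, 51, 46, 39, 30, 27, 25, 26]
68 [28, 23, 28, 47, 88, 106, 118, 111, 92, 69, 32, 27, 24]
70 [22, 24, 29, 62, 115, 134, 153, 145, 124, 98, 42, 27, 28]
```

No force at 4 mm depth, so the nose is in the bore. I'll press on gently.

Emit:
{"name": "step_arm", "arguments": {"targets": [[[-0.008,0.05,0,0,0,0,0],[-0.008,0.05,0,0,0,0,0],[-0.008,0.05,0,0,0,0,0],[0,0,0,0,0,0,0],[0,0,0,0,0,0,0]]]}}

```text
t: 14.22
ee_pos: [595.9, -108.8, 235.2]
orientation: [2.034, 2.391, -0.001]
ft_force: [-0.2, -7.8, -3.1]
width: 17.4
grasp_force: 30.0
```

Emit:
{"name": "step_arm", "arguments": {"targets": [[[-0.008,0.05,0,0,0,0,0],[-0.008,0.05,0,0,0,0,0],[-0.008,0.05,0,0,0,0,0],[0,0,0,0,0,0,0],[0,0,0,0,0,0,0]]]}}

```text
t: 14.85
ee_pos: [595.6, -102.4, 235.8]
orientation: [2.032, 2.388, 0.0]
ft_force: [2.0, -13.6, -2.9]
width: 17.6
grasp_force: 30.0
```

```bash
cat >> h.py <<'E'
def ear(f):  # row of ear top edge and of plate edge near centre -> face v
    g=cv2.GaussianBlur(cv2.imread(f"pics/{f}.png"),(5,3),0)[:,:,1].astype(int)
    c=g[:,310:328].mean(1); r=[i for i in range(5,200) if c[i-1]>=58>c[i]][:1]
    v=np.array([-.1607,.987]); return r and (r[0], round(float(v@w(f,318.5,r[0]+.0,78)[:2]),1))
E
python3 - <<'E'
from h import *
a=ft(4);print(a); print("tip v",np.array([-.1607,.987])@a[6:8]+110); snap("wrist","w8"); st()
for f in("w5","w6","w7","w8"): print(f,ear(f))
E
```

```text
[ 3.22200e+00 -1.31260e+01 -2.72300e+00 -2.45000e+00 -5.46000e-01
 -5.10000e-02  5.95576e+02 -1.02361e+02  2.35749e+02]
tip v -86.7393702
t 15.1 tcp [ 595.6 -102.4  235.7] az_y 9.23 z [ 0.0046 -0.0038 -1.    ] F [  3.1 -13.5  -2.4] M [-2.52 -0.56  0.01] w 17.7 gf 30.0 q [-0.19  0.62  1.77 -0.    0.75 -0.35]
w5 (26, -105.3)
w6 (49, -102.6)
w7 (61, -102.6)
w8 (88, -99.3)
```

Emit:
{"name": "step_arm", "arguments": {"targets": [[[-0.008,0.05,0,0,0,0,0],[-0.008,0.05,0,0,0,0,0],[-0.008,0.05,0,0,0,0,0],[-0.008,0.05,0,0,0,0,0],[0,0,0,0,0,0,0]]]}}

```text
t: 15.72
ee_pos: [593.9, -92.4, 235.7]
orientation: [2.032, 2.389, -0.0]
ft_force: [2.9, -13.0, -2.3]
width: 17.4
grasp_force: 30.0
```

```bash
cat >> h.py <<'E'
def junc(f):
    hsv=cv2.cvtColor(cv2.GaussianBlur(cv2.imread(f"pics/{f}.png"),(3,3),0),cv2.COLOR_BGR2HSV); o=[]
    for r in range(196,232,5):
        x=np.where((hsv[r,285:355,1]<60)&(hsv[r,285:355,2]>110))[0]; o.append((r,int(x.max()-x.min())))
    return o
E
python3 - <<'E'
from h import *
snap("wrist","w9"); d=st()
print("tip v",np.array([-.1607,.987])@d["ee_pos"][:2]+110, ear("w9"))
for f in("w5","w8","w9"): print(junc(f))
E
```

```text
t 15.78 tcp [593.9 -92.3 235.7] az_y 9.23 z [ 0.0044 -0.0036 -1.    ] F [  2.8 -12.7  -2.1] M [-2.42 -0.56 -0.02] w 17.2 gf 30.0 q [-0.17  0.62  1.77 -0.    0.74 -0.33]
tip v -76.59005690405823 []
[(196, 21), (201, 21), (206, 23), (211, 27), (216, 29), (221, 31), (226, 35), (231, 35)]
[(196, 21), (201, 21), (206, 24), (211, 26), (216, 29), (221, 31), (226, 34), (231, 36)]
[(196, 21), (201, 21), (206, 24), (211, 26), (216, 29), (221, 32), (226, 34), (231, 35)]
```

Emit:
{"name": "step_arm", "arguments": {"targets": [[[-0.008,0.05,0,0,0,0,0],[-0.008,0.05,0,0,0,0,0],[-0.008,0.05,0,0,0,0,0],[-0.008,0.05,0,0,0,0,0],[0,0,0,0,0,0,0]]]}}

```text
t: 16.4
ee_pos: [591.7, -81.2, 235.3]
orientation: [2.036, 2.39, 0.001]
ft_force: [1.3, -2.4, -3.0]
width: 17.6
grasp_force: 30.0
```

```bash
python3 - <<'E'
from h import *
snap("wrist","w10"); d=st(); snap("top","t10")
print("tip v",np.array([-.1607,.987])@d["ee_pos"][:2]+110)
v=np.array([-.1607,.987])
for f in("w8","w9","w10"):
    g=cv2.GaussianBlur(cv2.imread(f"pics/{f}.png"),(5,3),0)[:,:,1].astype(int)
    c=g[:,290:305].mean(1); print(f,[int(x) for x in c[60:160:3]])
# head side in top image: bright cells along line y_f from the ear
for z in(62,):
  for L in range(30,90,3):
    X=np.r_[570.7*np.array([.987,.1607])+v*(-99+38+L),z]; q=p("t10",X); i=cv2.imread("pics/t10.png"); print(L,q.astype(int),i[int(round(q[1])),int(round(q[0]))].tolist(),end=" ")
E
```

```text
t 16.45 tcp [591.6 -80.9 235.2] az_y 9.16 z [ 1.5e-03 -5.0e-04 -1.0e+00] F [ 1.5 -2.9 -2.7] M [-0.36 -0.33 -0.11] w 17.5 gf 30.0 q [-0.16  0.62  1.78 -0.    0.74 -0.32]
tip v -64.86722450216917
w8 [90, 91, 91, 90, 90, 90, 89, 89, 88, 71, 29, 28, 27, 25, 27, 57, 71, 59, 66, 69, 77, 91, 95, 94, 91, 76, 114, 150, 150, 156, 158, 158, 156, 155]
w9 [204, 204, 204, 204, 204, 185, 87, 80, 94, 95, 95, 95, 95, 94, 94, 93, 93, 93, 91, 52, 28, 37, 66, 58, 62, 64, 73, 93, 99, 97, 95, 81, 128, 157]
w10 [205, 205, 205, 205, 205, 205, 205, 205, 204, 204, 204, 204, 204, 204, 204, 204, 202, 135, 76, 92, 95, 95, 95, 92, 88, 89, 87, 87, 87, 84, 68, 60, 64, 70]
30 [346 192] [57, 58, 64] 33 [345 192] [50, 54, 57] 36 [344 192] [56, 60, 66] 39 [343 192] [79, 80, 84] 42 [342 193] [121, 122, 122] 45 [341 193] [118, 122, 120] 48 [339 193] [118, 123, 120] 51 [338 193] [103, 107, 110] 54 [337 193] [107, 110, 113] 57 [336 193] [113, 111, 116] 60 [335 193] [117, 116, 120] 63 [334 194] [121, 122, 121] 66 [333 194] [113, 111, 110] 69 [332 194] [42, 46, 53] 72 [331 194] [53, 56, 64] 75 [330 194] [52, 58, 72] 78 [329 194] [52, 58, 72] 81 [328 194] [26, 60, 105] 84 [327 195] [28, 64, 107] 87 [326 195] [28, 68, 114]
```

Emit:
{"name": "step_arm", "arguments": {"targets": [[[-0.011,0.069,0,0,0,0,0],[-0.011,0.069,0,0,0,0,0],[0,0,0,0,0,0,0],[0.008,-0.05,0,0,0,0,0],[0.016,-0.1,0,0,0,0,0]]]}}

```text
t: 17.12
ee_pos: [591.3, -81.1, 234.8]
orientation: [-2.036, -2.393, 0.0]
ft_force: [0.4, 0.5, -2.2]
width: 17.5
grasp_force: 30.0
```

Emit:
{"name": "step_arm", "arguments": {"targets": [[[0.032,-0.2,0,0,0,0,0],[0.032,-0.2,0,0,0,0,0],[0.032,-0.2,0,0,0,0,0],[0.032,-0.2,0,0,0,0,0],[0.032,-0.2,0,0,0,0,0]]]}}

```text
t: 17.75
ee_pos: [599.3, -131.8, 234.8]
orientation: [-2.037, -2.392, 0.0]
ft_force: [-0.2, -0.2, -2.2]
width: 17.4
grasp_force: 30.0
```

```bash
python3 - <<'E'
from h import *
snap("wrist","w11"); d=st(); snap("top","t11")
v=np.array([-.1607,.987]);u=np.array([.987,.1607]); print("tip v",v@d["ee_pos"][:2]+110)
i=cv2.imread("pics/t11.png")
for off in(-12,-8,-4,0,4,8,12):
  print(off,[ (lambda q:int(i[int(round(q[1])),int(round(q[0]))].max()))(p("t11",np.r_[(570.7+off)*u+v*(-99+38+L),60])) for L in range(36,84,2)])
g=cv2.GaussianBlur(cv2.imread("pics/w11.png"),(5,3),0)[:,:,1].astype(int); print([int(x) for x in g[:,290:305].mean(1)[:140:3]])
E
```

```text
t 17.8 tcp [ 599.6 -132.7  234.9] az_y 9.16 z [ 6.e-04 -5.e-04 -1.e+00] F [ 0.8 -2.  -2.5] M [-0.09 -0.14 -0.02] w 17.6 gf 30.0 q [-0.24  0.63  1.74 -0.    0.76 -0.4 ]
tip v -117.37756277499113
-12 [45, 41, 34, 34, 40, 36, 36, 36, 36, 36, 36, 43, 38, 38, 34, 38, 38, 40, 54, 58, 58, 63, 106, 106]
-8 [40, 40, 39, 48, 48, 58, 60, 60, 64, 67, 39, 43, 45, 46, 46, 51, 70, 70, 102, 90, 59, 59, 102, 103]
-4 [58, 58, 83, 81, 81, 90, 90, 99, 99, 101, 108, 108, 106, 76, 84, 84, 95, 108, 108, 104, 70, 70, 107, 102]
0 [59, 88, 88, 125, 123, 123, 117, 116, 119, 119, 122, 121, 121, 122, 124, 124, 118, 115, 112, 112, 78, 78, 94, 104]
4 [61, 81, 115, 115, 114, 107, 107, 105, 103, 103, 98, 118, 118, 115, 112, 108, 108, 103, 116, 116, 89, 71, 71, 104]
8 [49, 41, 39, 39, 46, 73, 73, 73, 68, 62, 62, 64, 61, 61, 87, 74, 72, 72, 108, 86, 86, 59, 108, 108]
12 [51, 47, 35, 45, 45, 50, 69, 66, 66, 63, 64, 64, 63, 66, 66, 66, 67, 67, 65, 77, 77, 70, 107, 107]
[38, 24, 22, 21, 22, 23, 21, 22, 21, 22, 22, 22, 22, 22, 22, 27, 57, 62, 49, 58, 60, 67, 85, 94, 94, 95, 93, 76, 55, 123, 158, 159, 156, 150, 150, 148, 147, 146, 151, 154, 152, 147, 143, 140, 140, 144, 148]
```

Emit:
{"name": "step_arm", "arguments": {"targets": [[[-0.158,-0.19,-0.1,0,0,0,0],[-0.158,-0.19,-0.1,0,0,0,0],[-0.158,-0.19,-0.2,0,0,0,0],[-0.158,-0.19,-0.2,0,0,0,0],[-0.158,-0.19,-0.1,0,0,0,0]]]}}

```text
t: 18.48
ee_pos: [558.9, -179.1, 198.8]
orientation: [-2.036, -2.391, 0.001]
ft_force: [0.5, 0.4, -2.1]
width: 17.4
grasp_force: 30.0
```

Emit:
{"name": "step_arm", "arguments": {"targets": [[[0,0,-0.1,0,0,0,0],[0,0,-0.1,0,0,0,0],[0,0,-0.05,0,0,0,0],[0,0,0,0,0,0,0],[0,0,0,0,0,0,0]]]}}

```text
t: 19.1
ee_pos: [560.1, -178.4, 189.3]
orientation: [2.035, 2.393, -0.0]
ft_force: [-6.9, -0.2, 16.6]
width: 17.3
grasp_force: 30.0
```

```bash
python3 - <<'E'
from h import *
st()
E
```

```text
t 19.1 tcp [ 560.1 -178.4  189.3] az_y 9.24 z [ 4.e-04 -6.e-04 -1.e+00] F [-6.9 -0.2 16.6] M [-0.22  1.11 -0.04] w 17.3 gf 30.0 q [-0.33  0.68  1.81 -0.    0.65 -0.49]
```

Emit:
{"name": "step_arm", "arguments": {"targets": [[[0,0,0.02,0,0,0,0],[0,0,0,0,0,0,0.4],[0,0,0,0,0,0,0.4],[0,0,0,0,0,0,0.5],[0,0,0.2,0,0,0,0.5]]]}}

```text
t: 19.73
ee_pos: [559.5, -178.3, 198.0]
orientation: [-2.035, -2.391, 0.001]
ft_force: [-0.2, 0.4, 0.6]
width: 43.7
grasp_force: 0.0
```

Emit:
{"name": "step_arm", "arguments": {"targets": [[[0,0,0.5,0,0,0,0.5],[0,0,0.8,0,0,0,0.5],[0,0,0.8,0,0,0,0.5],[0,0,0,0,0,0,0.5],[0,0,0,0,0,0,0.5]]]}}

```text
t: 20.35
ee_pos: [559.4, -178.4, 303.3]
orientation: [-2.036, -2.392, 0.0]
ft_force: [-0.1, -0.4, 0.1]
width: 43.7
grasp_force: 0.0
```

```bash
python3 - <<'E'
from h import *
st(); snap("wrist","w12"); snap("top","t12")
i=cv2.imread("pics/t12.png"); v=np.array([-.1607,.987]);u=np.array([.987,.1607])
for off in(-8,-4,0,4,8): print(off,[ (lambda q:int(i[int(round(q[1])),int(round(q[0]))].max()))(p("t12",np.r_[(570.7+off)*u+v*(-99+38+L),60])) for L in range(36,84,2)])
hsv=cv2.cvtColor(cv2.imread("pics/w12.png"),cv2.COLOR_BGR2HSV); m=(hsv[:330,:,1]<60)&(hsv[:330,:,2]>110)
print([(r,np.where(m[r,270:370])[0][[0,-1]].tolist() if m[r,270:370].any() else None) for r in range(60,330,15)])
E
```

```text
t 20.35 tcp [ 559.4 -178.4  303.3] az_y 9.2 z [-2.e-04  1.e-04 -1.e+00] F [-0.1 -0.4  0.1] M [-0.04  0.01 -0.02] w 43.7 gf 0.0 q [-0.33  0.5   1.78 -0.    0.86 -0.49]
-8 [46, 46, 42, 48, 48, 62, 62, 62, 62, 69, 38, 38, 41, 47, 47, 53, 72, 72, 104, 90, 62, 62, 103, 105]
-4 [60, 60, 86, 81, 81, 90, 93, 96, 96, 102, 106, 106, 110, 78, 83, 83, 92, 112, 112, 102, 68, 68, 106, 103]
0 [63, 84, 84, 125, 122, 122, 115, 115, 117, 117, 122, 124, 124, 124, 126, 126, 120, 115, 111, 116, 77, 77, 92, 101]
4 [63, 80, 116, 116, 112, 108, 108, 105, 102, 102, 100, 117, 117, 115, 113, 108, 108, 103, 115, 115, 88, 73, 73, 104]
8 [55, 40, 40, 40, 50, 73, 73, 69, 69, 62, 62, 63, 64, 64, 88, 76, 77, 77, 108, 88, 88, 60, 107, 107]
[(60, None), (75, None), (90, None), (105, [44, 57]), (120, [45, 57]), (135, [45, 57]), (150, [45, 57]), (165, [45, 56]), (180, [44, 57]), (195, [41, 61]), (210, [41, 61]), (225, [41, 61]), (240, [44, 58]), (255, [44, 58]), (270, [44, 58]), (285, [45, 58]), (300, [42, 58]), (315, None)]
```

Emit:
{"name": "step_arm", "arguments": {"targets": [[[0.02,0.8,0,0,0,0,0.5],[0.02,0.9,0,0,0,0,0.5],[0.02,0.9,0,0,0,0,0.5],[0.02,0.9,0,0,0,0,0.5],[0.02,0.9,0,0,0,0,0.5]]]}}

```text
t: 21.08
ee_pos: [564.3, 42.9, 302.0]
orientation: [-2.035, -2.391, 0.003]
ft_force: [0.0, -0.2, -0.3]
width: 43.9
grasp_force: 0.0
```

Emit:
{"name": "step_arm", "arguments": {"targets": [[[0,0.85,0,0,0,0,0.5],[0,0,0,0,0,0,0.5],[0,0,0,0,0,0,0.5],[0,0,0,0,0,0,0.5],[0,0,0,0,0,0,0.5]]]}}

```text
t: 21.7
ee_pos: [564.8, 83.0, 303.3]
orientation: [-2.038, -2.391, 0.0]
ft_force: [0.3, -0.1, -1.1]
width: 43.9
grasp_force: 0.0
```

```bash
python3 - <<'E'
from h import *
st(); snap("wrist","w13")
im=cv2.imread("pics/w13.png"); g=cv2.GaussianBlur(im,(3,3),0)[:,:,1].astype(int)
v=np.array([-.1607,.987]);u=np.array([.987,.1607])
print(p("w13",np.r_[570.7*u-7.5*v,55]),p("w13",np.r_[570.7*u+12.7*v,55]))
for r in range(120,360,10): print(r,g[r,264:380:5].tolist())
E
```

```text
t 21.7 tcp [564.8  83.  303.3] az_y 9.11 z [-3.e-04 -1.e-04 -1.e+00] F [ 0.3 -0.1 -1.1] M [ 0.01 -0.07 -0.02] w 43.9 gf 0.0 q [ 0.13  0.48  1.82 -0.    0.84 -0.03]
[319.7 256.5] [319.6 228.8]
120 [191, 192, 188, 199, 196, 192, 186, 180, 179, 179, 183, 181, 184, 177, 182, 186, 189, 187, 185, 190, 190, 185, 183, 193]
130 [182, 182, 181, 189, 186, 180, 175, 172, 170, 174, 173, 173, 172, 171, 175, 185, 186, 186, 184, 193, 190, 182, 193, 193]
140 [182, 180, 185, 188, 186, 177, 175, 171, 171, 176, 172, 175, 168, 172, 172, 179, 177, 175, 179, 192, 187, 181, 195, 193]
150 [183, 179, 183, 187, 184, 177, 175, 171, 171, 177, 172, 176, 168, 172, 177, 177, 177, 175, 184, 191, 185, 185, 192, 190]
160 [184, 178, 187, 186, 184, 179, 174, 173, 174, 176, 173, 174, 170, 171, 180, 176, 175, 185, 194, 190, 182, 194, 191, 186]
170 [183, 177, 188, 185, 181, 180, 173, 173, 171, 174, 177, 171, 171, 172, 178, 176, 174, 188, 192, 188, 187, 192, 190, 184]
180 [177, 170, 176, 176, 171, 169, 163, 162, 165, 163, 165, 158, 159, 165, 156, 155, 155, 166, 156, 151, 155, 154, 154, 141]
190 [116, 116, 117, 117, 116, 118
[... 1159 characters left out ...]
9, 60, 28, 25, 28, 28]
300 [29, 23, 10, 62, 67, 67, 64, 54, 58, 62, 61, 61, 59, 59, 59, 57, 49, 73, 82, 82, 19, 19, 26, 26]
310 [23, 9, 14, 57, 66, 68, 115, 131, 139, 130, 123, 118, 117, 124, 137, 133, 128, 114, 119, 124, 27, 11, 20, 26]
320 [15, 11, 14, 59, 67, 68, 118, 130, 140, 141, 150, 149, 148, 146, 145, 135, 125, 138, 148, 148, 42, 15, 15, 25]
330 [13, 14, 18, 67, 64, 64, 116, 137, 150, 153, 159, 157, 162, 160, 157, 147, 137, 159, 167, 167, 141, 16, 16, 20]
340 [17, 16, 54, 67, 67, 63, 110, 135, 150, 153, 161, 162, 162, 176, 208, 200, 188, 199, 210, 207, 204, 51, 15, 19]
350 [12, 22, 65, 67, 67, 66, 105, 132, 148, 153, 159, 161, 161, 172, 210, 201, 187, 187, 192, 192, 191, 155, 9, 16]
```

Emit:
{"name": "step_arm", "arguments": {"targets": [[[0.014,0.022,-0.4,0,0,0,0.5],[0,0,-0.4,0,0,0,0.5],[0,0,-0.4,0,0,0,0.5],[0,0,-0.32,0,0,0,0.5],[0,0,0,0,0,0,0.4]]]}}

```text
t: 22.38
ee_pos: [565.1, 84.8, 226.3]
orientation: [-2.036, -2.391, 0.003]
ft_force: [-0.3, 0.3, 0.3]
width: 37.4
grasp_force: 0.0
```

Emit:
{"name": "step_arm", "arguments": {"targets": [[[0,0,0,0,0,0,0],[0,0,0,0,0,0,0],[0,0,0,0,0,0,0],[0,0,0,0,0,0,0],[0,0,0,0,0,0,0]]]}}

```text
t: 23.0
ee_pos: [565.7, 85.2, 227.8]
orientation: [2.036, 2.392, 0.001]
ft_force: [-0.2, 1.0, 4.2]
width: 13.1
grasp_force: 30.0
```

```bash
python3 - <<'E'
from h import *
st()
E
```

```text
t 23.0 tcp [565.7  85.2 227.8] az_y 9.2 z [ 8.e-04  1.e-04 -1.e+00] F [-0.2  1.   4.2] M [-0.15 -0.08  0.06] w 13.1 gf 30.0 q [ 0.13  0.6   1.84 -0.    0.7  -0.03]
```

Emit:
{"name": "step_arm", "arguments": {"targets": [[[0,0,0.014,0,0,0,0],[-0.01,0.06,0,0,0,0,0],[-0.016,0.1,0,0,0,0,0],[-0.016,0.1,0,0,0,0,0],[-0.016,0.1,0,0,0,0,0]]]}}

```text
t: 23.62
ee_pos: [562.4, 103.6, 227.9]
orientation: [-2.036, -2.392, 0.0]
ft_force: [0.4, 0.0, -1.4]
width: 13.0
grasp_force: 30.0
```

```bash
python3 - <<'E'
from h import *
st()
E
```

```text
t 23.62 tcp [562.4 103.6 227.9] az_y 9.2 z [-5.e-04  0.e+00 -1.e+00] F [ 0.4  0.  -1.4] M [-0.02 -0.12  0.04] w 13.0 gf 30.0 q [0.16 0.6  1.84 0.   0.7  0.  ]
```

Emit:
{"name": "step_arm", "arguments": {"targets": [[[-0.019,0.12,0,0,0,0,0],[-0.019,0.12,0,0,0,0,0],[-0.019,0.12,0,0,0,0,0],[-0.019,0.12,0,0,0,0,0],[-0.019,0.12,0,0,0,0,0]]]}}

```text
t: 24.25
ee_pos: [557.7, 133.5, 228.1]
orientation: [-2.036, -2.392, -0.0]
ft_force: [-0.5, 0.1, -0.9]
width: 13.2
grasp_force: 30.0
```

Emit:
{"name": "step_arm", "arguments": {"targets": [[[-0.019,0.12,0,0,0,0,0],[0,0,0.3,0,0,0,0],[0,0,0.5,0,0,0,0],[0,0,0.5,0,0,0,0],[0,0,0,0,0,0,0]]]}}

```text
t: 24.88
ee_pos: [557.7, 139.2, 295.6]
orientation: [2.035, 2.39, 0.006]
ft_force: [0.4, -0.1, -1.3]
width: 13.0
grasp_force: 30.0
```

```bash
python3 - <<'E'
from h import *
st(); snap("wrist","w14"); snap("top","t14")
g=cv2.GaussianBlur(cv2.imread("pics/w14.png"),(3,3),0)
for r in range(180,330,10): print(r,g[r,274:370:5,1].tolist(),g[r,320].tolist())
# tray: bright grey region in top
i=cv2.imread("pics/t14.png"); hsv=cv2.cvtColor(i,cv2.COLOR_BGR2HSV)
m=((hsv[:,:,1]<60)&(hsv[:,:,2]>90)).astype(np.uint8)
n,l,s,c=cv2.connectedComponentsWithStats(m)
for k in range(1,n):
    if s[k,4]>500 and s[k,0]<300:
        cs,_=cv2.findContours((l==k).astype(np.uint8),0,2); R=cv2.minAreaRect(cs[0]); B=cv2.boxPoints(R); W=[w("t14",*q,15) for q in B]; print(s[k],[q.tolist() for q in W],np.mean(W,0),[round(float(np.linalg.norm(W[a]-W[(a+1)%4]))) for a in range(4)])
E
```

```text
t 24.88 tcp [557.7 139.2 295.6] az_y 9.19 z [ 0.0047  0.001  -1.    ] F [ 0.4 -0.1 -1.3] M [-0.04 -0.11 -0.02] w 13.0 gf 30.0 q [ 0.22  0.5   1.81 -0.    0.83  0.06]
180 [168, 174, 173, 166, 162, 156, 156, 161, 157, 160, 158, 159, 159, 165, 170, 173, 172, 178, 174, 170] [96, 160, 194]
190 [173, 175, 172, 164, 160, 157, 155, 161, 159, 160, 155, 160, 162, 165, 164, 167, 175, 174, 170, 168] [98, 161, 195]
200 [176, 174, 171, 163, 160, 157, 157, 162, 159, 161, 157, 159, 165, 165, 164, 162, 170, 167, 160, 167] [96, 158, 194]
210 [177, 174, 169, 164, 159, 158, 162, 160, 159, 158, 157, 158, 166, 164, 162, 170, 179, 174, 169, 182] [93, 156, 194]
220 [159, 150, 158, 141, 137, 150, 161, 159, 162, 156, 158, 162, 164, 164, 162, 177, 178, 169, 177, 179] [91, 155, 194]
230 [119, 117, 112, 111, 107, 106, 110, 109, 109, 115, 127, 122, 132, 162, 170, 178, 176, 167, 180, 177] [69, 118, 155]
240 [117, 116, 113, 109, 108, 104, 110, 109, 108, 106, 108, 111, 111, 109, 118, 120, 115, 123, 123, 124] [59, 105, 142]
250 [102, 99, 97, 92, 90, 89, 88, 89, 83, 82, 87, 85, 85, 85, 91, 85, 77, 83, 79, 76] [43, 82,
[... 998 characters left out ...]
1, 15.0]] [507.4 610.   15. ] [133, 93, 133, 92]
[ 204  192   65   74 2747] [[399.7, 471.1, 15.0], [574.6, 417.9, 15.0], [529.9, 283.9, 15.0], [356.3, 338.5, 15.0]] [465.125 377.85   15.   ] [183, 141, 182, 140]
[   0  224   68  222 4583] [[458.8, 1067.7, 15.0], [463.8, 871.4, 15.0], [-157.7, 822.7, 15.0], [-163.1, 1010.3, 15.0]] [150.45  943.025  15.   ] [196, 623, 188, 625]
[ 280  278   34   61 1374] [[310.5, 247.8, 15.0], [326.3, 178.6, 15.0], [166.1, 141.6, 15.0], [150.7, 210.1, 15.0]] [238.4   194.525  15.   ] [71, 164, 70, 164]
[ 219  283   70   94 4592] [[56.8, 410.3, 15.0], [318.5, 395.2, 15.0], [304.1, 205.1, 15.0], [43.3, 223.7, 15.0]] [180.675 308.575  15.   ] [262, 191, 261, 187]
```

Emit:
{"name": "step_arm", "arguments": {"targets": [[[-0.25,0.6,0,0,0,0,0],[-0.32,0.85,0,0,0,0,0],[-0.32,0.85,0,0,0,0,0],[-0.32,0.85,-0.2,0,0,0,0],[-0.32,0.85,-0.4,0,0,0,0]]]}}

```text
t: 25.6
ee_pos: [479.8, 340.3, 262.3]
orientation: [2.037, 2.392, 0.0]
ft_force: [1.0, 0.2, -0.7]
width: 13.3
grasp_force: 30.0
```

Emit:
{"name": "step_arm", "arguments": {"targets": [[[-0.32,0.83,-0.4,0.43,0.07,0,0],[0,0,-0.3,0.43,0.07,0,0],[0,0,-0.4,0,0,0,0],[0,0,-0.2,0,0,0,0],[0,0,0,0,0,0,0]]]}}

```text
t: 26.22
ee_pos: [464.3, 379.9, 196.9]
orientation: [-2.007, -2.356, -0.057]
ft_force: [-0.1, 0.0, -1.0]
width: 13.1
grasp_force: 30.0
```

```bash
python3 - <<'E'
from h import *
st();print(ft(3))
E
```

```text
t 26.23 tcp [464.3 379.9 196.9] az_y 9.15 z [-0.0114  0.0584 -0.9982] F [-0.1  0.  -1. ] M [-0.07 -0.1   0.02] w 13.1 gf 30.0 q [0.65 0.68 1.79 0.09 0.65 0.43]
[-3.34000e-01  2.61000e-01 -1.34100e+00 -5.20000e-02 -1.08000e-01
 -1.90000e-02  4.64769e+02  3.80323e+02  1.98200e+02]
```

Tilt is as intended. I'll lower slowly until it touches.

Emit:
{"name": "step_arm", "arguments": {"targets": [[[0,0,-0.04,0,0,0,0],[0,0,-0.04,0,0,0,0],[0,0,-0.04,0,0,0,0],[0,0,-0.02,0,0,0,0],[0,0,0,0,0,0,0]]]}}

```text
t: 27.0
ee_pos: [464.3, 380.6, 191.0]
orientation: [-2.006, -2.357, -0.061]
ft_force: [0.4, -0.9, -1.3]
width: 13.3
grasp_force: 30.0
```

```bash
python3 - <<'E'
from h import *
print(ft(3))
E
```

```text
[-5.41000e-01  3.64000e-01 -1.69900e+00 -5.60000e-02 -9.00000e-02
  2.40000e-02  4.64383e+02  3.80641e+02  1.91054e+02]
```

Emit:
{"name": "step_arm", "arguments": {"targets": [[[0,0,-0.02,0,0,0,0],[0,0,-0.02,0,0,0,0],[0,0,0,0,0,0,0],[0,0,0,0,0,0,0],[0,0,0,0,0,0,0]]]}}

```text
t: 27.78
ee_pos: [464.5, 380.6, 189.3]
orientation: [-2.006, -2.357, -0.061]
ft_force: [-0.4, -2.6, 5.0]
width: 13.1
grasp_force: 30.0
```

```bash
python3 - <<'E'
from h import *
print(ft(3))
E
```

```text
[-5.87000e-01 -1.97800e+00  5.99400e+00 -2.99000e-01  4.20000e-02
  2.80000e-02  4.64438e+02  3.80609e+02  1.89299e+02]
```

Emit:
{"name": "step_arm", "arguments": {"targets": [[[0,0,0.006,0,0,0,0],[0,0,0,0,0,0,0.2],[0,0,0,0,0,0,0.3],[0,0,0,0,0,0,0.5],[0,0,0.1,0,0,0,0.5]]]}}

```text
t: 28.55
ee_pos: [464.2, 380.5, 194.1]
orientation: [-2.006, -2.356, -0.06]
ft_force: [1.0, -0.3, 0.2]
width: 41.8
grasp_force: 0.0
```

Emit:
{"name": "step_arm", "arguments": {"targets": [[[0,0,0.3,0,0,0,0.5],[0,0,0.6,0,0,0,0.5],[0,0,0.8,0,0,0,0.5],[0,-0.6,0.6,0,0,0,0.5],[0,-0.6,0,0,0,0,0.5]]]}}

```text
t: 29.18
ee_pos: [465.1, 320.7, 313.2]
orientation: [-2.006, -2.359, -0.07]
ft_force: [0.6, -0.2, 0.0]
width: 44.3
grasp_force: 0.0
```

Emit:
{"name": "step_arm", "arguments": {"targets": [[[0,-0.8,0,0,0,0,0.5],[0,-0.8,0,0,0,0,0.5],[0,-0.8,0,0,0,0,0.5],[0,0,0,0,0,0,0.5],[0,0,0,0,0,0,0.5]]]}}

```text
t: 29.8
ee_pos: [464.7, 200.9, 310.3]
orientation: [-2.007, -2.356, -0.063]
ft_force: [-0.4, 0.8, 0.3]
width: 44.3
grasp_force: 0.0
```

```bash
python3 - <<'E'
from h import *
st(); snap("top","t15"); snap("side","s15")
a=cv2.imread("pics/top0.png").astype(int); b=cv2.imread("pics/t15.png").astype(int)
d=(abs(a-b).max(2)>35).astype(np.uint8); n,l,s,c=cv2.connectedComponentsWithStats(d)
for k in range(1,n):
    if s[k,4]>=8: print(s[k],w("t15",*c[k],5))
g=b[:,:,1]; q=p("t15",[465,378,10]).astype(int); print(q); print(g[q[1]-6:q[1]+7,q[0]-18:q[0]+19:2])
for nm,X in(("meter",(403,-42,40)),("key",(700,299,30)),("chisel",(601,-298,15))):
    q=p("t15",X).astype(int); print(nm,abs(a-b)[q[1]-8:q[1]+9,q[0]-8:q[0]+9].mean())
E
```

```text
t 29.8 tcp [464.7 200.9 310.3] az_y 9.16 z [-0.0082  0.0608 -0.9981] F [-0.4  0.8  0.3] M [-0.05 -0.09 -0.01] w 44.3 gf 0.0 q [0.37 0.39 1.96 0.08 0.78 0.15]
[343 133   6   6  16] [752.9  65.2   5. ]
[352 133  18  65 222] [660.3  19.2   5. ]
[341 136   3  11  15] [735.4  75.7   5. ]
[344 140  10  60 209] [649.6  53.1   5. ]
[369 160  12  57 191] [596.6 -24.6   5. ]
[ 264  165  116  156 2970] [461.  166.4   5. ]
[274 182  24   7  70] [598.2 244.7   5. ]
[261 197   4   6   9] [550.4 305.2   5. ]
[389 197  58  12 213] [ 556.1 -157.5    5. ]
[461 216  17  56 193] [ 449.2 -300.5    5. ]
[225 225  24   9  84] [463.8 379.5   5. ]
[  237   288   403   187 25534] [  72.1 -225.     5. ]
[622 331  17   6  37] [ 192.5 -758.3    5. ]
[588 364   5   7  13] [  95.3 -641.     5. ]
[607 364  10   4  15] [ 101.6 -700.1    5. ]
[251 372   9   1   9] [ 55. 307.   5.]
[578 373   9   6  19] [  72.2 -620.3    5. ]
[622 372   3   6   8] [  76.9 -733.1    5. ]
[627 372   7   3   9] [  82.2 -751.7    5. ]
[588 374  46  11 161] [  62.4 -692.4    5. ]
[396 377   5   3  11] [ 50.4 -99.6   5. ]
[396 387   5   7  
[... 1087 characters left out ...]
 103 106 109 114 113 118 121 120 118 115  84 125 124
  122]
 [124 124 124 123  89 120 116 121 120 118 113 107 109 104 101  73 124 126
  122]
 [125 123 124 118  86 112 108 106 103  98  90  82  77  70  82  77 124 123
  127]
 [123 123 123 114  78  94  88  80  78  78  75  78  98 101 108 106 127 123
  125]
 [125 123 124 113  72  69  75  71  69 103 106 109 122 123 122 123 125 123
  125]
 [124 125 126 107  71  97 106 105 106 125 127 127 123 125 125 122 125 125
  125]
 [123 123 122 116  71 117 125 124 125 124 123 123 126 123 125 124 123 125
  122]
 [126 122 126 124 107 119 125 123 123 124 125 126 126 125 123 123 125 124
  124]]
meter 2.472895040369089
key 2.6205305651672433
chisel 2.2445213379469435
```

The pin lies in the middle tray at about (464,380). The meter, key and chisel have not moved, the punch is flat on the desk, and the foot is still standing. Handing in.

```bash
python3 -c "
from workcell import ctrl; print(ctrl.close_job())"
```

```text
the job is handed in; nothing more can be done
None
```

The pin was pressed free, drawn out from the head side and laid in the middle-sized tray, the punch is flat on the desk, and the job was handed in at about 30 s; while I was finding the bore, the punch twice pressed the ear face at 7–9 N and slid the foot about 6 mm towards the strip.

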